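# Seat a filter cassette and clamp it at the lever's second stop

## Task

Load the filter sampler: with the fingertips, push the filter cassette that lies in the channel along it until it is home against the inlet head, sliding it and never lifting it. Then push the clamp lever along its slot, past the first detent, all the way to the second stop, and leave it there. Leave everything else where it stands, and do not move the lever before the cassette is home.

Things in the scene. Friction and masses are not known exactly. Their poses are not given: they have to be found in the camera images.
- sampler: filter sampler, bolted down: aluminium base plate 240 (x) x 330 (y) x 12 mm thick; origin at the centre of its underside (bench height); at yaw 0 its x axis points away from the robot, y to the left, z up. The cassette channel is on its left half (y = +80 mm), the grey lever gate on its right half (y = -80 mm)
- seat (a point): fixed: where the centre of the cassette is when it is home against the inlet head; 23 mm above the bench, axes as the sampler's. Channel along x, steel rails 64 mm apart and 14 mm tall on the plate, from 120 mm in front (-x) to 30 mm behind this point, front open. The face of the black inlet head (60 x 90 x 50 mm, tube on top to 90 mm above the bench) is 30 mm behind it (+x)
- cassette_mid (a point): centre of the 60 x 60 x 22 mm grey body of the loose filter cassette (about 150 g; steel disc 48 mm across, 6 mm tall on top), flat on the base plate between the rails, its x axis along the channel. Starts 35 to 60 mm short of home (towards -x), slides freely, about 2 mm play on either side
- gate_mid (a point): fixed: middle of the slot in the top of the lever gate, a grey housing 56 (x) x 140 (y) mm; this top is 47 mm above the bench; axes as the sampler's. The slot runs along y, with a side notch at each of the three lever positions
- lever_grip (a point): point in the middle of the lever's upright black paddle, 30 mm above the gate's top; moves with the lever; axes as the sampler's. The paddle is 28 mm wide (x) and 10 mm thick (y), from 8 mm above the gate's top to a rounded top at 60 mm
- lever (a joint): travel of the lever along the sampler's +y (towards the channel), m: 0 to 0.003 = released (start), 0.030 = first detent, 0.060 = second stop (hard stop). Friction 1.5 N; about 8 N push it out of the start and again out of the first detent; the detents draw it to the nearest of the three positions and hold it there
- fitting: loose brass fitting, 24 mm across, 30 mm tall, standing on the base plate between channel and lever gate; leave alone; origin at the centre of its underside
- vial: small amber vial, 22 mm across, 45 mm tall, standing on the base plate in front of the lever gate; leave alone; origin at the centre of its underside
- plug: steel plug, 22 mm across, 26 mm tall, standing on the base plate behind the lever gate; leave alone; origin at the centre of its underside
- spare: spare filter cassette lying on the bench, same shape as the one in the channel (60 x 60 x 22 mm with a 6 mm disc on top); leave alone; origin at the centre of its underside
- jar: small jar, 60 mm across, 75 mm tall, standing on the bench; leave alone; origin at the centre of its underside
- carton: cardboard carton 110 x 80 x 45 mm on the bench; leave alone; origin at the centre of its underside
- collar: aluminium ring 70 mm across, 20 mm tall, lying on the bench; leave alone; origin at the centre of its underside
There are look-alikes about, which are no part of the job. Leave any pink look-alike of the part that bears cassette_mid alone.

How it is judged:
On the way, in this order (a step that is already met when the one before it is completed fails the run):
1. the cassette is home against the inlet head (x of cassette_mid in the frame of seat above -0.004 m and z of cassette_mid in the frame of seat below 0.006 m), for 0.2 s.
2. the lever has reached its second stop (value of joint lever above 0.057 m), for 0.2 s.
At the end, for the whole second after the job is handed in: the cassette lies flat in the channel within 4 mm of the inlet head, and the lever rests at its second stop (at least 57 of 60 mm) (all of step 1 and y of cassette_mid in the frame of seat between -0.006 and 0.006 m and value of joint lever above 0.057 m and velocity of joint lever below 0.01 m/s); the robot touches nothing.
It fails at once if the cassette was lifted more than 12 mm (z of cassette_mid in the frame of seat above 0.012 m).
It fails at once if the lever was moved (past 12 mm) while the cassette was not home (value of joint lever above 0.012 m and x of cassette_mid in the frame of seat below -0.007 m).
It fails at once if another thing was moved more than 20 mm or lifted (distance of any of fitting, vial, plug, spare, jar, carton, collar from where it was at the start of the episode above 0.02 m).
It fails at once if a standing thing was tipped over (angle between any of fitting, vial, plug, jar's own z axis and vertical above 0.5 rad).
It also fails if it takes over 48 s, if anything falls off the work surface, if the arm or the gripper's body presses on something with over 40 N, if the wrist force passes 120 N, or if a joint passes its speed limit or range.

## Robot

A 6-joint arm with a two-finger parallel gripper is mounted at the origin on the work surface. World frame = base frame: x ahead of the robot, y to its left, z up, the work surface at z = 0. Lengths are in m, angles in rad, forces in N, time in s.
With the tool pointing down it reaches from about 0.425 to 0.95 m from the base axis. Payload 3.5 kg.
Tool frame: the origin (TCP) lies between the finger pads; the fingertips stand 19 mm ahead of it and the grasp point (between the pads) is the TCP (ctrl.nose_length is the distance from the TCP to the fingertips, in m); z points along the fingers, y is the line along which they close (so a half turn about z gives the same grasp; the last joint's range is limited). The gripper opens to 85 mm and grips with 20 to 120 N. Pads are 22 mm wide; open, the fingers measure 114 mm over their backs; the gripper's body (76 mm by 85 mm) begins 54 mm behind the grasp point. The pads swing forward as they close: fully open they stand 13 mm farther back than shut.
Start: joints at [-1.263, 0.286, 1.577, -0, 1.279, -0.15], TCP at [0.298, -0.605, 0.25] pointing down, gripper open.
Joint ranges: [-2.77, 2.77], [-0.9, 2.22], [0.21, 2.48], [-1.53, 4.67], [0.24, 2.81], [-2.84, 2.84]. Speed limits (rad/s): [2.79, 2.79, 3.14, 3.14, 3.14, 3.14].

## Interface

Orientations are given as a unit quaternion [x, y, z, w].
In Python, from plant import ctrl gives the robot as it stands.
- The arm moves only by the tool apply_moves, never from a script. Its argument "series" is a list of rows, each a list of 6 numbers: the shift along the world's x, y, z scaled (see below), then the turn, a rotation vector about the world's x, y, z scaled (see below). A call has 1 to 20 rows; each row is the pose to reach, as a shift and turn from the pose commanded when the call began; what a row does not reach only later rows make up. The controller multiplies each number of a shift by 0.8 m and each number of a turn by 45 degrees. A row lasts 1/8 s, in which the tool goes at most 62.5 mm and 10.7 degrees, less where a joint would pass 70% of its speed; a pose out of reach is approached as far as the arm can. A call with a number of a shift or a turn outside -1 to 1 is refused whole. A call with a gripper value outside its range is refused whole. "jaw" is the opening, from 0 (shut) to 1 (fully open), set as the call begins (left out, the last holds). The fingers move at their own pace and stop on an object; "squeeze" is the grip in N (left out, the last holds). Time passes only in rows, so rows that repeat a pose let the fingers close. It gives the time, the measured TCP pose, the force, the opening and the grip force at its end, in the units of the state.
- ctrl.get_state(): the state, without advancing time (a new reading comes with each control period).
- ctrl.read_camera(name): name is "side" or "top" or "wrist"; returns the picture (400x640x3 uint8, red, green, blue); there is no depth.
- ctrl.get_calibration(name): a dict with "fx", "fy", "cx", "cy" (pixels), "xyz" and "orientation" of the camera in the world; the wrist camera has in their place "hand_eye" (4x4, takes a point from camera to tool coordinates, whose origin is the TCP and whose axes are the flange's). Camera axes: x right, y up, looking along -z (the intrinsics and any distortion apply to the point x, -y, -z); pixel columns grow to the right and rows downward; lengths in m; the calibration is good to about 2 mm. A picture is of the moment at which its call begins: read the wrist's pose just before it. get_calibration takes no time and is no camera call.
- ctrl.sign_off(): hands the job in; it is judged then, once.
Trained networks look in the newest picture that a camera, given by its name, has taken for a name from the list of things; names that differ only in an ending like _2 or _b are one class to them, and where a whole thing is asked for, a point or a joint stands for the part that bears it (a point fixed in the world has none). Each returns a list of dicts, best first, with "p" (0 to 1); they miss things now and then, are a little off and sometimes report something else, mostly with a low value. They report only what shows in the picture. A call takes as long as a camera call. They do not tell look-alikes from the thing itself.
- ctrl.boxes_of(thing, camera): "xy" ([column, row] as shares, 0 to 1, of the picture: columns of its width, rows of its height, amid what is visible of it).
- ctrl.silhouettes(thing, camera): "pixels" (400x640 bool, what is visible of it) and "xy" ([column, row] as shares, 0 to 1, of the picture: columns of its width, rows of its height, amid what is visible of it).
The state is a dict: "time": time; "qpos": joint angles; "dq": joint speeds; "joint_efforts": joint torques, N m; "eef_pos": TCP position; "tcp_rot": TCP orientation; "contact_force": force on the tool from outside, world axes, zero at the start; "wrist_torque": the same for the moment, N m; "opening": opening from 0.0 (shut) to 1.0 (fully open); "finger_force": force on a finger pad.
Only numpy, scipy, OpenCV 4.12 (cv2) and the standard library are available. Lean on these libraries where they do the work, as an engineer would, in place of code of your own. Each camera call takes 0.05 s, during which the arm holds its last target. There are 200 camera calls.

## Working session

There is one attempt and no reset: what is moved stays moved. The work goes in short steps, Python scripts to look and compute and a tool call to move; the robot and the scene stay as the last step left them, time stands still between calls to the robot, and variables do not carry over. Pictures are saved under pics/ and viewed, at most 10 in all, crops included, and the job is handed in when it is done.

Besides the shell and the picture viewer there is one more tool, called after ">>>" as name(argument=value, ...), one argument or row to a line, values as JSON. apply_moves: Moves the arm, as the interface text tells. Shifts and turns lie within -1 to 1; 1 stands for 0.8 m of shift or 45 degrees of turn. Its arguments: {"type":"object","properties":{"series":{"type":"array"},"jaw":{"type":"number"},"squeeze":{"type":"number"}},"required":["series"]}

```bash
mkdir -p pics; ls; cat > h.py <<'E'
import numpy as np, cv2
from scipy.spatial.transform import Rotation as R
from plant import ctrl
def cal(n):
    c=ctrl.get_calibration(n); return c
def ray(n,uv):
    c=cal(n); d=np.array([(uv[0]-c['cx'])/c['fx'],-(uv[1]-c['cy'])/c['fy'],-1.])
    return np.array(c['xyz']),R.from_quat(c['orientation']).apply(d)
def atz(n,uv,z):
    o,d=ray(n,uv); return o+d*(z-o[2])/d[2]
def proj(n,p):
    c=cal(n); q=R.from_quat(c['orientation']).inv().apply(np.array(p)-np.array(c['xyz']))
    return np.array([c['cx']+c['fx']*q[...,0]/-q[...,2],c['cy']-c['fy']*q[...,1]/-q[...,2]]).T
E
python3 - <<'E'
from h import *
for n in ('top','side'):
    im=ctrl.read_camera(n); cv2.imwrite(f'pics/{n}0.png',im[...,::-1]); print(n,ctrl.get_calibration(n))
for n in ('top','side'):
  for t in ('sampler','cassette_mid','lever_grip','gate_mid','fitting','vial','plug','spare'):
    try: print(n,t,[(round(b['p'],2),(np.array(b['xy'])*[640,400]).round(1).tolist()) for b in ctrl.boxes_of(t,n)[:4]])
    except Exception as e: print(n,t,e)
print(ctrl.get_state())
E
```

```text
pics
top {'fx': 486.9188870095527, 'fy': 486.9188870095527, 'cx': 325.78270073156375, 'cy': 199.67143187538665, 'xyz': array([0.33843949, 0.01681244, 1.34002747]), 'orientation': array([-0.06949178,  0.07325231,  0.70365598, -0.70333012])}
side {'fx': 512.9955893266098, 'fy': 512.9955893266098, 'cx': 319.81303276117404, 'cy': 201.67170260846606, 'xyz': array([-0.28029877, -1.06511704,  1.01565337]), 'orientation': array([ 0.44010003, -0.15323776, -0.29438823,  0.83436546])}
top sampler [(0.77, [326.7, 191.1])]
top cassette_mid [(0.78, [226.2, 188.4])]
top lever_grip [(0.47, [360.7, 201.3])]
top gate_mid [(0.8, [323.4, 190.8])]
top fitting [(0.53, [313.7, 218.4])]
top vial []
top plug []
top spare [(0.67, [185.4, 255.4]), (0.36, [490.1, 247.3])]
side sampler [(0.92, [322.3, 221.4])]
side cassette_mid [(0.69, [312.6, 197.8]), (0.5, [285.1, 178.6])]
side lever_grip [(0.56, [337.8, 215.0])]
side gate_mid [(0.95, [322.4, 223.0]), (0.27, [313.7, 196.1])]
side fitting []
side vial []
side plug []
side spare [(0.75, [229.4, 179.8])]
{'time': 0.9, 'qpos': array([-1.26300778e+00,  2.86286209e-01,  1.57666790e+00,  3.68194234e-05,
        1.27860448e+00, -1.49993072e-01]), 'dq': array([ 8.40743252e-07, -7.30518774e-04,  4.07186047e-05, -8.67361925e-04,
       -7.24058764e-04,  1.51493865e-04]), 'joint_efforts': array([ 1.24270544e-03, -4.05955732e+01, -2.92942697e+01, -5.04384707e-05,
        5.26239564e-04, -9.38019795e-07]), 'eef_pos': array([ 0.2983604 , -0.60547934,  0.25035148]), 'tcp_rot': array([9.73919869e-01, 2.26892237e-01, 1.89170566e-05, 1.55895715e-05]), 'contact_force': array([ 0.31650328,  0.52111082, -0.68933272]), 'wrist_torque': array([ 0.03199826, -0.03500886, -0.02528198]), 'finger_force': 0.0, 'opening': 0.9944335040746354}
```

View pics/top0.png

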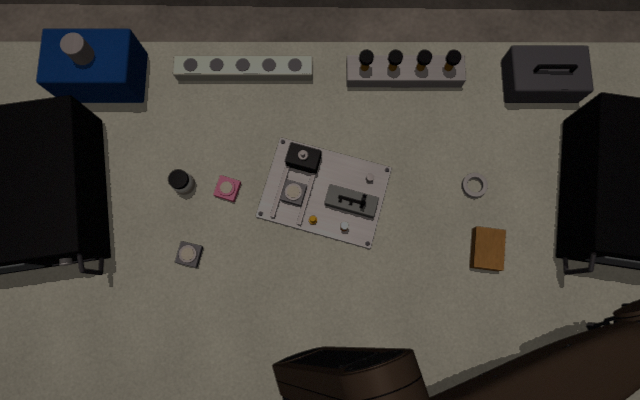

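View pics/side0.png

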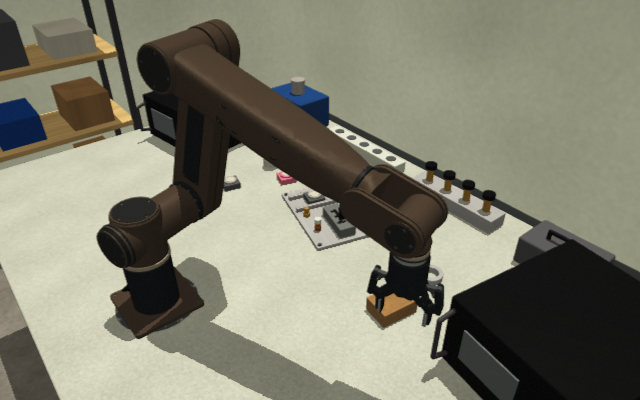

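The top picture shows the sampler with plate corners near (283,141), (388,170), (367,244) and (261,214). The cassette is near (293,192), the inlet head near (303,157) and the lever paddle near (363,200). The pink look-alike is at (227,188) and the spare at (188,254). Next I'll measure these precisely.

```bash
python3 - <<'E'
from h import *
from scipy.optimize import least_squares
im=cv2.imread('pics/top0.png')
c=im[120:260,170:410]; cv2.imwrite('pics/crop0.png',cv2.resize(c,(800,467),interpolation=cv2.INTER_CUBIC))
m=ctrl.silhouettes('sampler','top'); print([(x['p'],x['pixels'].sum()) for x in m])
M=m[0]['pixels'].astype(np.uint8)
cs,_=cv2.findContours(M,cv2.RETR_EXTERNAL,cv2.CHAIN_APPROX_NONE); k=max(cs,key=cv2.contourArea)
r=cv2.minAreaRect(k); bp=cv2.boxPoints(r); print(r,bp)
ws=np.array([atz('top',p,.012) for p in bp]); print(ws.round(4)); print('sides',np.linalg.norm(np.diff(ws,axis=0),axis=1))
print('centre',ws.mean(0))
for t in ('cassette_mid','lever_grip','gate_mid'):
  for s in ctrl.silhouettes(t,'top')[:3]: print(t,s['p'],s['pixels'].sum(),np.array(s['xy'])*[640,400],cv2.minAreaRect(np.argwhere(s['pixels'])[:,::-1].astype(np.float32)))
E
```

```text
[(0.95, np.int64(9514))]
((323.12274169921875, 192.18240356445312), (120.94120025634766, 85.9666519165039), 15.312820434570312) [[253.44754 217.67014]
 [276.15036 134.75543]
 [392.79794 166.69467]
 [370.09512 249.60938]]
[[ 0.56    0.2094  0.012 ]
 [ 0.8003  0.1514  0.012 ]
 [ 0.7058 -0.1799  0.012 ]
 [ 0.4716 -0.1112  0.012 ]]
sides [0.24720301 0.34444896 0.24405793]
centre [0.63443051 0.01742023 0.012     ]
cassette_mid 0.93 492 [289.472 191.4  ] ((292.8868103027344, 191.89622497558594), (22.252408981323242, 22.939210891723633), 15.945395469665527)
cassette_mid 0.78 485 [227.072 188.32 ] ((226.7000274658203, 187.89999389648438), (22.76839828491211, 22.135942459106445), 18.43494987487793)
cassette_mid 0.7 1446 [488.384 245.92 ] ((487.09075927734375, 248.139404296875), (34.52336120605469, 43.104312896728516), 3.814074993133545)
lever_grip 0.59 25 [362.368 201.   ] ((362.5000305175781, 199.50003051757812), (3.130495071411133, 7.602630138397217), 26.56505012512207)
gate_mid 0.62 9198 [326.72 191.8 ] ((323.94732666015625, 192.0452423095703), (119.17642211914062, 85.0875015258789), 15.64224624633789)
```

View pics/crop0.png

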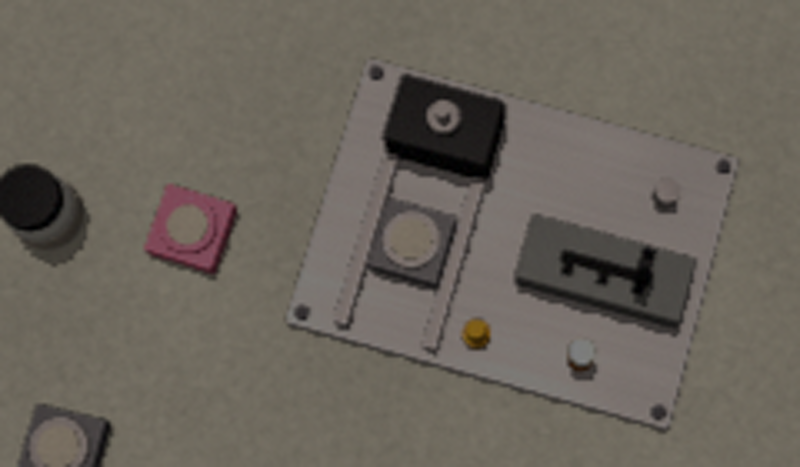

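The crop shows plate corners at crop pixels (366,60), (738,158), (669,429) and (289,324), at 3.33x scale. The cassette disc is near (411,238), the gate slot runs (565,262)–(650,272), and the lever is at its right end. The fitting is at (476,332), the vial at (581,354) and the plug at (666,194).

```bash
cat >> h.py <<'E'
def fitpose(n,pts,uv,p0=(0.634,.017,-.27)):
    from scipy.optimize import least_squares
    def W(p): 
        r=R.from_euler('z',p[2]); return r.apply(pts)+[p[0],p[1],0]
    s=least_squares(lambda p:(proj(n,W(p))-uv).ravel(),p0); return s.x,s.fun
def S(pose,p): return R.from_euler('z',pose[2]).apply(p)+[pose[0],pose[1],0]
def inS(pose,p): return R.from_euler('z',-pose[2]).apply(np.array(p)-[pose[0],pose[1],0])
E
python3 - <<'E'
from h import *
f=lambda u:np.array(u)/3.3333+[170,120]-.35
uv=f([(366,60),(738,158),(669,429),(289,324)])
pts=np.array([[.12,.165,.012],[.12,-.165,.012],[-.12,-.165,.012],[-.12,.165,.012]])
po,res=fitpose('top',pts,uv); print('pose',po,np.degrees(po[2]),res.round(2))
for n,u,z in [('disc',(411,238),.040),('slotL',(567,258),.047),('slotR',(652,272),.047),('fit',(476,328),.042),('vial',(581,349),.057),('plug',(666,188),.038),('levertop',(649,254),.107),('gateTL',(537,214),.047),('gateBR',(683,312),.047),('gateTR',(694,252),.047),('tubetop',(443,115),.09),
 ('headfront L',(386,151),.062),('head front R',(490,174),.062),('railL front',(341,326),.026),('railR',(431,349),.026)]:
    w=atz('top',f(u),z); print(n,w.round(4),inS(po,w).round(4))
E
```

```text
pose [ 0.63354665  0.01406249 -0.26655837] -15.272669559378675 [ 0.06 -0.39  0.63 -0.36  0.58  0.28 -1.26  0.36]
disc [0.629  0.0995 0.04  ] [-0.0269  0.0812  0.04  ]
slotL [ 0.6108 -0.0282  0.047 ] [-0.0108 -0.0467  0.047 ]
slotR [ 0.5992 -0.0972  0.047 ] [-0.0039 -0.1164  0.047 ]
fit [0.5539 0.0458 0.042 ] [-0.0852  0.0096  0.042 ]
vial [ 0.5344 -0.0385  0.057 ] [-0.0818 -0.0768  0.057 ]
plug [ 0.6719 -0.1108  0.038 ] [ 0.0699 -0.1104  0.038 ]
levertop [ 0.6013 -0.0898  0.107 ] [-0.0037 -0.1087  0.107 ]
gateTL [ 0.6476 -0.0038  0.047 ] [ 0.0183 -0.0136  0.047 ]
gateBR [ 0.5662 -0.1217  0.047 ] [-0.0292 -0.1487  0.047 ]
gateTR [ 0.6158 -0.1317  0.047 ] [ 0.0213 -0.1453  0.047 ]
tubetop [0.7188 0.0719 0.09  ] [0.067  0.0783 0.09  ]
headfront L [0.6968 0.1194 0.062 ] [0.0333 0.1182 0.062 ]
head front R [0.6774 0.0345 0.062 ] [0.037  0.0313 0.062 ]
railL front [0.5582 0.1568 0.026 ] [-0.1103  0.1179  0.026 ]
railR [0.5392 0.0829 0.026 ] [-0.1092  0.0415  0.026 ]
```

>>> apply_moves(
  series=[
    [0.34,0.79,0.04,0,0,-0.92],
    [0.34,0.79,0.04,0,0,-0.92],
    [0.34,0.79,0.04,0,0,-0.92],
    [0.34,0.79,0.04,0,0,-0.92],
    [0.34,0.79,0.04,0,0,-0.92],
    [0.34,0.79,0.04,0,0,-0.92],
    [0.34,0.79,0.04,0,0,-0.92],
    [0.34,0.79,0.04,0,0,-0.92],
    [0.34,0.79,0.04,0,0,-0.92],
    [0.34,0.79,0.04,0,0,-0.92],
    [0.34,0.79,0.04,0,0,-0.92],
    [0.34,0.79,0.04,0,0,-0.92],
    [0.34,0.79,0.04,0,0,-0.92],
    [0.34,0.79,0.04,0,0,-0.92],
    [0.34,0.79,0.04,0,0,-0.92],
    [0.34,0.79,0.04,0,0,-0.92],
  ],
  jaw=0,
)

```text
time: 3.1
eef_pos: [0.5702, 0.0256, 0.2824]
tcp_rot: [0.991, -0.133, 0.0, 0.0]
contact_force: [0.5, -0.4, -0.1]
opening: -0.0
finger_force: 0.0
```

```bash
python3 - <<'E'
from h import *
s=ctrl.get_state(); im=ctrl.read_camera('wrist'); cv2.imwrite('pics/w0.png',im[...,::-1])
print({k:s[k] for k in('time','eef_pos','tcp_rot','qpos','opening','contact_force')},ctrl.nose_length); print(ctrl.get_calibration('wrist'))
np.savez('w0.npz',p=s['eef_pos'],q=s['tcp_rot'])
E
```

```text
{'time': 3.1, 'eef_pos': array([0.57021759, 0.02558418, 0.28236941]), 'tcp_rot': array([ 9.91143602e-01, -1.32794424e-01,  4.14442452e-05,  1.10967449e-05]), 'qpos': array([-1.32859548e-01,  3.34996249e-02,  1.80331690e+00, -2.30313343e-05,
        1.30469325e+00,  1.70431852e+00]), 'opening': -9.87141259639651e-05, 'contact_force': array([ 0.45080986, -0.43098004, -0.14886048])} 0.019
{'fx': 286.36004164050934, 'fy': 286.36004164050934, 'cx': 320.8078433896721, 'cy': 201.3498176599606, 'hand_eye': array([[-1.65185945e-03,  9.52578102e-01,  3.04289715e-01,
         7.75164906e-02],
       [ 9.99998545e-01,  1.44401694e-03,  9.08075819e-04,
         3.24898306e-04],
       [ 4.25613638e-04,  3.04290772e-01, -9.52579102e-01,
        -1.25549258e-01],
       [ 0.00000000e+00,  0.00000000e+00,  0.00000000e+00,
         1.00000000e+00]])}
```

View pics/w0.png

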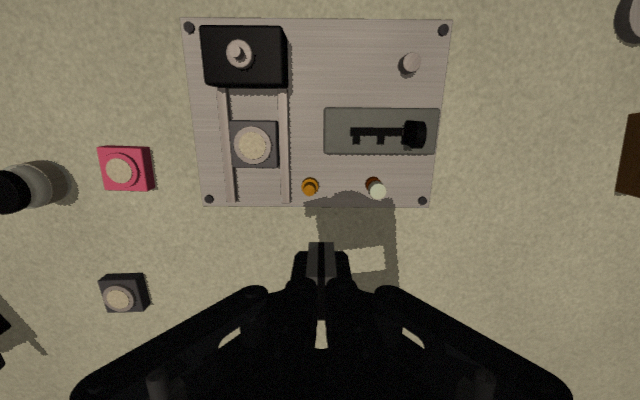

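The wrist picture shows plate corners (181,18), (452,19), (433,208) and (201,207). The cassette body spans (231–278, 121–167) and the head face bottom edge is at row ~88. The slot runs (350–425, 133) with the paddle at its right end (about (419,134)).

```bash
cat >> h.py <<'E'
_c=cal
def cal(n):
    if not n.startswith('w'): return _c(n)
    c=dict(_c('wrist')); d=np.load(n+'.npz'); r=R.from_quat(d['q']); H=c['hand_eye']
    c['xyz']=r.apply(H[:3,3])+d['p']; c['orientation']=(r*R.from_matrix(H[:3,:3])).as_quat(); return c
E
python3 - <<'E'
from h import *
uv=np.array([(181,18),(452,19),(433,208),(201,207)],float)
pts=np.array([[.12,.165,.012],[.12,-.165,.012],[-.12,-.165,.012],[-.12,.165,.012]])
po,res=fitpose('w0',pts,uv); print('pose',po,np.degrees(po[2]),res.round(2)); np.save('pose.npy',po)
for n,u,z in [('disc',(252,145),.040),('cass BL',(233,167.5),.034),('cass BR',(278,167.5),.034),('cass TL',(231,121),.034),('cass TR',(278,121),.034),('slotL',(352,133),.047),('slotR',(425,133),.047),('notch mid',(381,140),.047),('notch0',(356,140),.047),('fit',(310,184),.042),('vial',(376,190),.057),('plug',(411,62),.038),('levertop',(419,134),.107),('gateTL',(324,107),.047),('gateBR',(435,154),.047),('gateTR',(440,108),.047),('gateBL',(324,154),.047),('tube',(238,52),.09),
 ('headbotL',(205,88),.012),('headbotR',(286,90),.012),('headtopL',(206,85),.062),('railL front',(229,203),.026),('railRfront',(285,204),.026)]:
    w=atz('w0',u,z); print(n,w.round(4),inS(po,w).round(4))
E
```

```text
pose [ 0.63168498  0.01424336 -0.27107235] -15.531301717409542 [-1.22  0.23  1.46  0.15 -3.19 -0.58  2.9  -0.26]
disc [0.6272 0.1005 0.04  ] [-0.0275  0.0819  0.04  ]
cass BL [0.6058 0.1361 0.034 ] [-0.0576  0.1104  0.034 ]
cass BR [0.59   0.0787 0.034 ] [-0.0574  0.051   0.034 ]
cass TL [0.662  0.1175 0.034 ] [0.0016 0.1076 0.034 ]
cass TR [0.6464 0.0605 0.034 ] [0.0018 0.0485 0.034 ]
slotL [ 0.6087 -0.0248  0.047 ] [-0.0117 -0.0438  0.047 ]
slotR [ 0.5849 -0.1113  0.047 ] [-0.0114 -0.1335  0.047 ]
notch mid [ 0.591  -0.0575  0.047 ] [-0.02  -0.08   0.047]
notch0 [ 0.5992 -0.0276  0.047 ] [-0.0201 -0.049   0.047 ]
fit [0.5591 0.0433 0.042 ] [-0.0777  0.0086  0.042 ]
vial [ 0.5329 -0.0369  0.057 ] [-0.0815 -0.0757  0.057 ]
plug [ 0.6686 -0.1112  0.038 ] [ 0.0691 -0.111   0.038 ]
levertop [ 0.5955 -0.0859  0.107 ] [-0.008  -0.1062  0.107 ]
gateTL [6.471e-01 5.000e-04 4.700e-02] [ 0.0186 -0.0092  0.047 ]
gateBR [ 0.556  -0.1194  0.047 ] [-0.0371 -0.149   0.047 ]
gateTR [ 0.6092 -0.1333  0.047 ] [ 0.0179 -0.1481  0.047 ]
gateBL [0.593  0.0151 0.047 ] [-0.0375 -0.0095  0.047 ]
tube [0.72   0.0702 0.09  ] [0.0701 0.0775 0.09  ]
headbotL [0.7104 0.1418 0.012 ] [0.0417 0.144  0.012 ]
headbotR [0.6805 0.0419 0.012 ] [0.0396 0.0397 0.012 ]
headtopL [0.7048 0.1222 0.062 ] [0.0415 0.1236 0.062 ]
railL front [0.5591 0.1622 0.026 ] [-0.1096  0.1231  0.026 ]
railRfront [0.5369 0.0868 0.026 ] [-0.1108  0.0446  0.026 ]
```

>>> apply_moves(
  series=[
    [0,0.11,0,0,0,0],
    [0,0.11,0,0,0,0],
    [0,0.11,-0.08,0,0,0],
    [0,0.11,-0.15,0,0,0],
    [0,0.11,-0.2,0,0,0],
    [0,0.11,-0.25,0,0,0],
    [0,0.11,-0.28,0,0,0],
    [0,0.11,-0.3,0,0,0],
    [0,0.11,-0.305,0,0,0],
    [0,0.11,-0.305,0,0,0],
    [0,0.11,-0.305,0,0,0],
  ],
)

```text
time: 4.53
eef_pos: [0.5714, 0.1146, 0.0397]
tcp_rot: [0.991, -0.132, 0.001, -0.0]
contact_force: [-0.2, -0.1, 0.1]
opening: 0.003
finger_force: 0.0
```

```bash
python3 - <<'E'
from h import *
s=ctrl.get_state(); im=ctrl.read_camera('wrist'); cv2.imwrite('pics/w1.png',im[...,::-1])
np.savez('w1.npz',p=s['eef_pos'],q=s['tcp_rot']); po=np.load('pose.npy'); po[2]=-.269
print(s['eef_pos'],inS(po,s['eef_pos']),s['contact_force'])
E
```

```text
[0.57138163 0.11455347 0.03968047] [-0.08479384  0.08067599  0.03968047] [-0.18960475 -0.06018478  0.1131526 ]
```

View pics/w1.png

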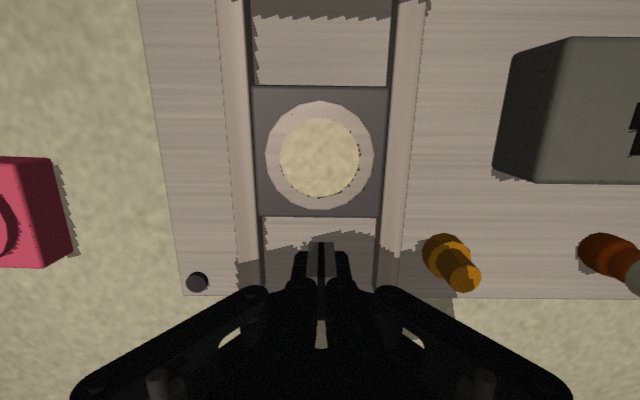

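The fingers are centred in the channel, with their front about 16 mm behind the cassette's rear face (row ~217). I'll push 45 mm along the channel first.

>>> apply_moves(
  series=[
    [0.012,-0.0033,0,0,0,0],
    [0.019,-0.0052,0,0,0,0],
    [0.024,-0.0066,0,0,0,0],
    [0.029,-0.008,0,0,0,0],
    [0.034,-0.0094,0,0,0,0],
    [0.039,-0.0108,0,0,0,0],
    [0.044,-0.0122,0,0,0,0],
    [0.049,-0.0135,0,0,0,0],
    [0.054,-0.0149,0,0,0,0],
    [0.054,-0.0149,0,0,0,0],
  ],
)

```text
time: 5.82
eef_pos: [0.6143, 0.1024, 0.0385]
tcp_rot: [0.991, -0.132, 0.001, -0.0]
contact_force: [-0.1, -0.1, 0.7]
opening: -0.0
finger_force: 0.0
```

```bash
python3 - <<'E'
from h import *
s=ctrl.get_state(); im=ctrl.read_camera('wrist'); cv2.imwrite('pics/w2.png',im[...,::-1])
np.savez('w2.npz',p=s['eef_pos'],q=s['tcp_rot']); po=np.load('pose.npy'); po[2]=-.269
print(s['eef_pos'],inS(po,s['eef_pos']),s['contact_force'])
E
```

```text
[0.61425082 0.10243022 0.03852179] [-0.04024438  0.08038197  0.03852179] [-0.12679817 -0.11226816  0.65651066]
```

View pics/w2.png

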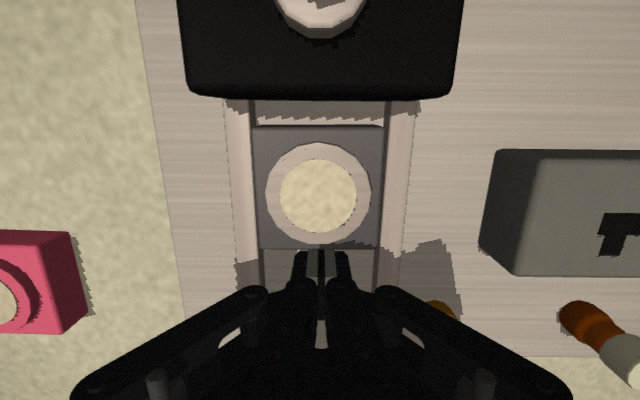

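The cassette has moved with the fingers and sits straight (front edge at row ~126, rear at ~249). The head edge is at row ~98, so there is still a gap. I'll push on slowly and watch the force.

>>> apply_moves(
  series=[
    [0.004,-0.0011,0,0,0,0],
    [0.007,-0.0019,0,0,0,0],
    [0.009,-0.0025,0,0,0,0],
    [0.01,-0.0028,0,0,0,0],
    [0.011,-0.003,0,0,0,0],
    [0.011,-0.003,0,0,0,0],
  ],
)

```text
time: 6.62
eef_pos: [0.6225, 0.1002, 0.0384]
tcp_rot: [0.991, -0.132, 0.0, 0.0]
contact_force: [-1.8, 0.4, 1.4]
opening: 0.002
finger_force: 0.6
```

>>> apply_moves(
  series=[
    [0.001,-0.0003,0,0,0,0],
    [0.002,-0.0006,0,0,0,0],
    [0.002,-0.0006,0,0,0,0],
  ],
)

```text
time: 7.0
eef_pos: [0.6241, 0.0997, 0.0383]
tcp_rot: [0.991, -0.132, 0.0, -0.0]
contact_force: [-0.7, 0.9, 0.3]
opening: 0.001
finger_force: 0.5
```

>>> apply_moves(
  series=[
    [0.001,-0.0003,0,0,0,0],
    [0.002,-0.0006,0,0,0,0],
    [0.002,-0.0006,0,0,0,0],
  ],
)

```text
time: 7.38
eef_pos: [0.6249, 0.0995, 0.0383]
tcp_rot: [0.991, -0.132, -0.001, -0.0]
contact_force: [-5.5, 0.7, 3.9]
opening: 0.003
finger_force: 2.5
```

>>> apply_moves(
  series=[
    [0.001,-0.0003,0,0,0,0],
    [0.002,-0.0006,0,0,0,0],
    [0.002,-0.0006,0,0,0,0],
    [0.002,-0.0006,0,0,0,0],
  ],
)

```text
time: 7.88
eef_pos: [0.625, 0.0995, 0.0383]
tcp_rot: [0.991, -0.132, -0.003, -0.0]
contact_force: [-9.7, 2.7, 6.7]
opening: -0.004
finger_force: 4.7
```

```bash
python3 - <<'E'
from h import *
s=ctrl.get_state(); im=ctrl.read_camera('wrist'); cv2.imwrite('pics/w3.png',im[...,::-1])
np.savez('w3.npz',p=s['eef_pos'],q=s['tcp_rot']); po=np.load('pose.npy'); po[2]=-.269
print(s['eef_pos'],inS(po,s['eef_pos']),s['contact_force'])
E
```

```text
[0.62500744 0.09949767 0.03827529] [-0.02909522  0.08041365  0.03827529] [-9.6911284   2.71047326  6.7018043 ]
```

View pics/w3.png

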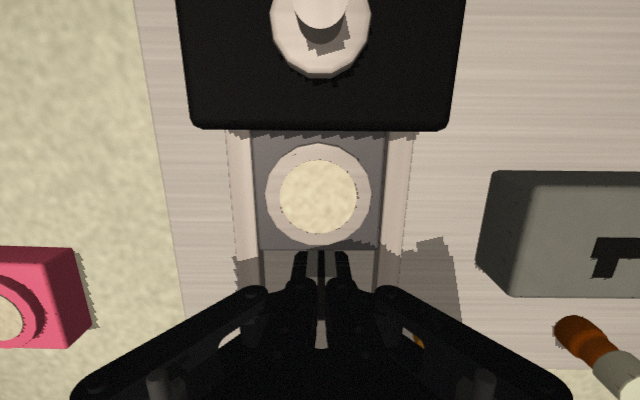

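The cassette has stopped hard against the head: the force rose to ~10 N without motion, and no gap is left at row ~130. Next I'll back off, rise, and go to the outer (-y) side of the lever.

>>> apply_moves(
  series=[
    [-0.01,0.003,0,0,0,0],
    [-0.03,0.008,0,0,0,0],
    [-0.03,0.008,0,0,0,0],
    [-0.03,0.008,0.08,0,0,0],
    [-0.03,0.008,0.15,0,0,0],
    [-0.03,0.008,0.18,0,0,0],
    [-0.03,0.008,0.18,0,0,0],
    [-0.053,-0.278,0.18,0,0,0],
    [-0.053,-0.278,0.18,0,0,0],
    [-0.053,-0.278,0.18,0,0,0],
    [-0.053,-0.278,0.18,0,0,0],
    [-0.053,-0.278,0.18,0,0,0],
    [-0.053,-0.278,0.18,0,0,0],
    [-0.053,-0.278,0.18,0,0,0],
  ],
)

```text
time: 9.68
eef_pos: [0.5846, -0.1223, 0.1814]
tcp_rot: [0.991, -0.131, -0.001, -0.0]
contact_force: [0.3, 0.9, -0.8]
opening: 0.001
finger_force: 0.0
```

```bash
python3 - <<'E'
from h import *
s=ctrl.get_state(); im=ctrl.read_camera('wrist'); cv2.imwrite('pics/w4.png',im[...,::-1])
np.savez('w4.npz',p=s['eef_pos'],q=s['tcp_rot']); po=np.load('pose.npy'); po[2]=-.269
print(s['eef_pos'],inS(po,s['eef_pos']),s['contact_force'])
E
```

```text
[ 0.58461741 -0.12225565  0.18142015] [-0.00909788 -0.14409915  0.18142015] [ 0.28418402  0.88581709 -0.79359677]
```

View pics/w4.png

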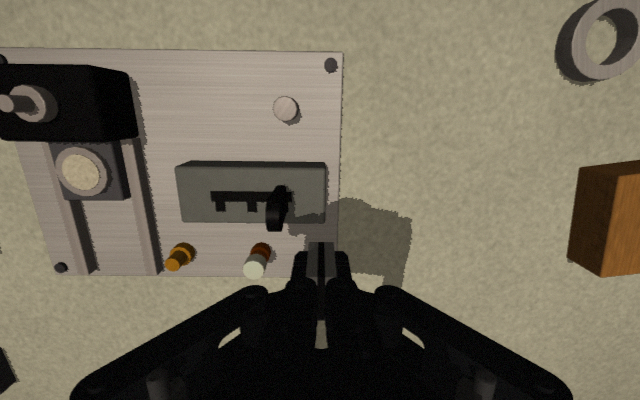

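The cassette stays seated against the head at (82,170). The paddle leans in perspective from (285,192) to (272,225), clear to the left of the fingertips.

```bash
python3 - <<'E'
from h import *
po=np.load('pose.npy'); po[2]=-.269
for u,z in [((272,228),.107),((267,215),.1),((285,208),.1),((285,190),.055),((213,207),.047),((251,207),.047)]: print(u,inS(po,atz('w4',u,z)).round(4))
print(proj('w4',S(po,np.array([[-.01,-.11,.107],[-.01,-.11,.055],[-.024,-.11,.1],[.004,-.11,.1]]))))
E
```

```text
(272, 228) [-0.0169 -0.1073  0.107 ]
(267, 215) [-0.009  -0.1027  0.1   ]
(285, 208) [-0.0033 -0.1168  0.1   ]
(285, 190) [-0.0015 -0.1114  0.055 ]
(213, 207) [-0.021  -0.0408  0.047 ]
(251, 207) [-0.0208 -0.0772  0.047 ]
[[275.12542238 219.5378536 ]
 [283.7429894  198.87892166]
 [277.2764606  232.88266857]
 [275.71415595 198.89453217]]
```

>>> apply_moves(
  series=[
    [0,0,-0.05,0,0,0],
    [0,0,-0.09,0,0,0],
    [0,0,-0.11,0,0,0],
    [0,0,-0.11,0,0,0],
    [0,0,-0.11,0,0,0],
  ],
)

```text
time: 10.35
eef_pos: [0.5859, -0.1237, 0.0959]
tcp_rot: [0.991, -0.132, 0.001, 0.0]
contact_force: [0.1, -0.0, 0.5]
opening: 0.003
finger_force: 0.0
```

>>> apply_moves(
  series=[
    [0.0033,0.012,0,0,0,0],
    [0.005,0.018,0,0,0,0],
    [0.0066,0.024,0,0,0,0],
    [0.0083,0.03,0,0,0,0],
    [0.01,0.036,0,0,0,0],
    [0.0116,0.042,0,0,0,0],
    [0.0133,0.048,0,0,0,0],
    [0.0149,0.054,0,0,0,0],
    [0.0166,0.06,0,0,0,0],
    [0.0182,0.066,0,0,0,0],
    [0.0199,0.072,0,0,0,0],
    [0.0199,0.072,0,0,0,0],
  ],
)

```text
time: 11.85
eef_pos: [0.6002, -0.0669, 0.0941]
tcp_rot: [0.991, -0.132, -0.001, 0.001]
contact_force: [-2.6, -4.9, 0.5]
opening: 0.003
finger_force: 2.5
```

```bash
python3 - <<'E'
from h import *
s=ctrl.get_state(); im=ctrl.read_camera('wrist'); cv2.imwrite('pics/w5.png',im[...,::-1])
np.savez('w5.npz',p=s['eef_pos'],q=s['tcp_rot']); po=np.load('pose.npy'); po[2]=-.269
print(s['eef_pos'],inS(po,s['eef_pos']),s['contact_force'])
E
```

```text
[ 0.6002252  -0.06687915  0.09407511] [-0.00876867 -0.08656611  0.09407511] [-2.58306539 -4.92565956  0.48334775]
```

View pics/w5.png

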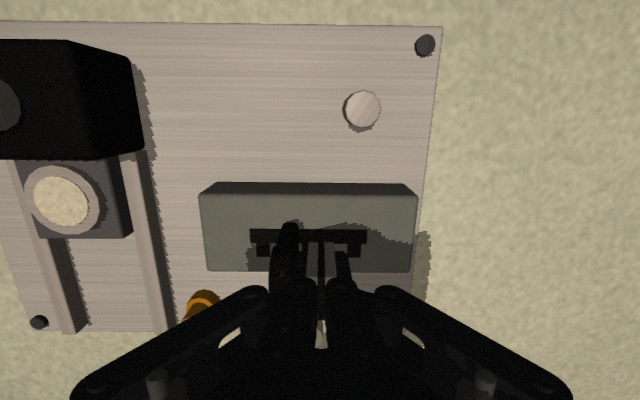

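The paddle, at (290,235), is riding on the left fingertip, past the first detent position, with ~5 N of resistance. About 18 mm remains.

>>> apply_moves(
  series=[
    [0.0015,0.005,0,0,0,0],
    [0.003,0.01,0,0,0,0],
    [0.0044,0.015,0,0,0,0],
    [0.0052,0.018,0,0,0,0],
    [0.0052,0.018,0,0,0,0],
  ],
)

```text
time: 12.52
eef_pos: [0.6049, -0.0511, 0.0943]
tcp_rot: [0.991, -0.132, 0.0, -0.0]
contact_force: [-0.1, -0.6, -0.3]
opening: 0.004
finger_force: 0.0
```

>>> apply_moves(
  series=[
    [0.0008,0.003,0,0,0,0],
    [0.0008,0.003,0,0,0,0],
  ],
)

```text
time: 12.78
eef_pos: [0.6055, -0.0491, 0.0943]
tcp_rot: [0.991, -0.132, 0.0, -0.0]
contact_force: [0.3, 0.3, -0.8]
opening: -0.0
finger_force: 0.0
```

>>> apply_moves(
  series=[
    [0.0008,0.003,0,0,0,0],
    [0.0008,0.003,0,0,0,0],
  ],
)

```text
time: 13.02
eef_pos: [0.6058, -0.0482, 0.0943]
tcp_rot: [0.991, -0.132, -0.0, 0.001]
contact_force: [-0.5, -4.7, 1.4]
opening: -0.0
finger_force: 2.5
```

>>> apply_moves(
  series=[
    [0.0008,0.003,0,0,0,0],
    [0.0008,0.003,0,0,0,0],
    [0.0008,0.003,0,0,0,0],
  ],
)

```text
time: 13.4
eef_pos: [0.6059, -0.048, 0.0944]
tcp_rot: [0.991, -0.131, -0.001, 0.003]
contact_force: [-4.3, -10.6, 1.4]
opening: -0.001
finger_force: 5.8
```

>>> apply_moves(
  series=[
    [0,0.002,0,0,0,0],
    [0,0.002,0,0,0,0],
  ],
)

```text
time: 13.65
eef_pos: [0.6059, -0.0478, 0.0944]
tcp_rot: [0.991, -0.131, -0.001, 0.005]
contact_force: [-4.7, -14.6, -0.3]
opening: 0.006
finger_force: 7.9
```

It is at the hard stop. I'll back away sideways, rise, and check.

>>> apply_moves(
  series=[
    [-0.006,-0.02,0,0,0,0],
    [-0.009,-0.035,0,0,0,0],
    [-0.009,-0.035,0,0,0,0],
    [-0.009,-0.035,0.06,0,0,0],
    [-0.009,-0.035,0.12,0,0,0],
    [-0.06,-0.035,0.2,0,0,0],
    [-0.06,-0.035,0.24,0,0,0],
    [-0.06,-0.035,0.24,0,0,0],
    [-0.06,-0.035,0.24,0,0,0],
  ],
)

```text
time: 14.78
eef_pos: [0.5585, -0.0703, 0.2857]
tcp_rot: [0.991, -0.132, -0.0, -0.0]
contact_force: [-0.2, -0.3, 0.1]
opening: 0.002
finger_force: 0.0
```

```bash
python3 - <<'E'
from h import *
s=ctrl.get_state(); im=ctrl.read_camera('wrist'); cv2.imwrite('pics/w6.png',im[...,::-1])
np.savez('w6.npz',p=s['eef_pos'],q=s['tcp_rot']); po=np.load('pose.npy'); po[2]=-.269
print(s['time'],s['contact_force'])
for y in(-.05,-.08):print(y,proj('w6',S(po,np.array([[-.01,y,.107],[-.01,y,.055]]))))
print('cass rear edge home/now', proj('w6',S(po,np.array([[-.0195,.11,.034],[-.0195,.05,.034]]))))
E
```

```text
14.775 [-0.18401576 -0.31508248  0.05215237]
-0.05 [[272.59329103 148.90862673]
 [279.42215485 143.37525664]]
-0.08 [[301.06136534 149.00018436]
 [303.87695212 143.45401406]]
cass rear edge home/now [[159.48533953 148.55188762]
 [205.41016635 148.69958854]]
```

View pics/w6.png

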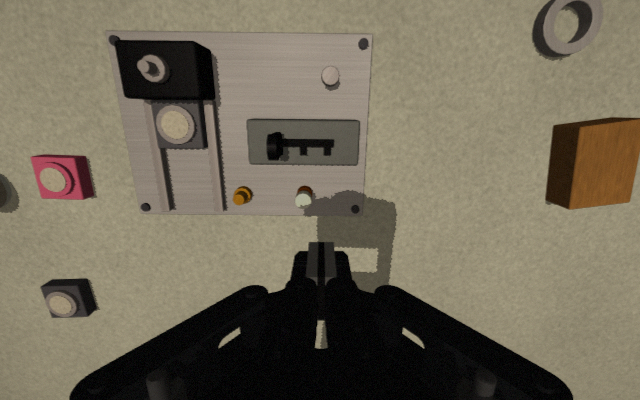

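The paddle is at (274,146), which matches the second-stop prediction of (273,149). The cassette is seated (rear edge at row ~149, as predicted), and the fitting, vial and plug stand undisturbed.

```bash
python3 -c "
from plant import ctrl
print(ctrl.sign_off())"
```

```text
the job is handed in; nothing more can be done
None
```

The job is handed in, with no verdict returned: the cassette is home against the inlet head, the lever is at its second stop, and the last picture shows the fitting, vial and plug undisturbed and the arm clear.

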